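Prop the airbrush case ajar on its stay

TASK

The washed airbrush in the grey case has to dry with the lid ajar. Flip up the orange stay on the case's left rim until it stands upright, then swing the wide-open lid gently down, without letting it drop, until it rests on the top of the stay. Leave the red dropper bottle beside the case standing where it is.

Things in the scene. Friction and masses are not known exactly. Their poses are not given: they have to be found in the camera images.
- case: Grey case fixed to the worktop, 180 (x) x 190 (y) x 68 mm high, an airbrush fixed inside (top at z 46). Origin: centre of its underside. x to the hinged rear, y to the left wall, which is lower (54 mm) and bears the stay, z up. In this frame, mm: lid hinge axis along y through x 90, z 70; stay pivot axis along y through x -40, z 62.
- lid (a joint): Lid angle, rad: 0 shut, pi/2 upright, 1.80 leaning back on its stop; starts leaning back. Grey plate 180 x 190 x 6 mm, about 0.3 kg, hinged on the case's rear top edge. Light hinge friction (0.03 N m): forward of upright it falls if let go. On the raised stay it rests at 0.56.
- lid_tab (a point): Centre of the lid's black pull tab: a disc 26 mm across, 16 mm thick along the case's y, standing out from the middle of the lid's free edge in the lid's plane, its near rim 12 mm clear of the edge; pinch it across y from above. At lid angle a it is at x = 90 - 205 cos a + 4 sin a, y = 0, z = 70 + 205 sin a + 4 cos a (case frame, mm).
- stay (a joint): Angle of the orange stay, rad: 0 folded flat on the left wall, pointing to the rear; it swings up and over to the front to its stop at 1.66 (5 degrees past upright), and stays where left (friction 0.02 N m); the lid resting on it presses it to its stop. Bar 95 mm from pivot to rounded tip, 12 mm thick along y, 10 mm high.
- stay_grip (a point): Point on the stay's centre line 68 mm from its pivot, a good place to pinch across y from above; both sides are free for fingers. At stay angle q it is at x = -40 + 68 cos q, y = 91, z = 62 + 68 sin q (case frame, mm).
- dropper_red: Loose small red paint bottle with a red dropper cap, 26 mm across and 84 mm tall, to the left of the case. Origin: centre of its underside. Not to be disturbed.

How it is judged:
On the way:
1. the stay is flipped up, nearly upright or past it, while the lid is still open above it (value of joint stay above 1.35 rad and value of joint lid above 0.7 rad), for 0.2 s.
At the end, for the whole second after the job is handed in: The stay is up (joint above 1.35 rad), the lid rests still on it (at 0.56 rad, up to 0.72 if the stay is short of its stop), and the red dropper bottle stands upright within 20 mm of its start (value of joint stay above 1.35 rad and value of joint lid between 0.46 and 0.72 rad and velocity of joint lid between -0.05 and 0.05 rad/s and distance of dropper_red from where it was at the start of the episode below 0.02 m and angle between dropper_red's own z axis and vertical below 0.17 rad); the robot touches nothing.
It fails at once if the lid is dropped (falls faster than 3.8 rad/s) (velocity of joint lid below -3.8 rad/s).
It fails at once if the red dropper bottle is knocked over or moved by more than 20 mm (distance of dropper_red from where it was at the start of the episode above 0.02 m or angle between dropper_red's own z axis and vertical above 0.5 rad).
It also fails if it takes over 56 s, if anything falls off the work surface, if the arm or the gripper's body presses on something with over 40 N, if the wrist force passes 120 N, or if a joint passes its speed limit or range.

ROBOT

A 7-joint arm with a two-finger parallel gripper is mounted at the origin on a cart in front of the work surface, level with it; the furniture and walls round the work are solid. World frame = base frame: x ahead of the robot, y to its left, z up, the work surface at z = 0. Lengths are in m, angles in rad, forces in N, time in s.
With the tool pointing down it reaches from about 0.4 to 0.875 m from the base axis. Payload 19.3 kg.
Tool frame: the origin (TCP) lies at the centre of the arm's flange, where the gripper is bolted on; the fingertips stand 173 mm ahead of it and the grasp point (between the pads) lies 155 mm ahead of it; z points along the fingers, y is the line along which they close (so a half turn about z gives the same grasp; the last joint's range is limited). The gripper opens to 85 mm and grips with 20 to 120 N. Pads are 22 mm wide; open, the fingers measure 114 mm over their backs; the gripper's body (76 mm by 85 mm) begins 54 mm behind the grasp point. The pads swing forward as they close: fully open they stand 13 mm farther back than shut.
Start: joints at [-1.345, 0.521, -0.036, 1.599, 0.021, 1.021, -0.113], TCP at [0.182, 0.598, 0.405] pointing down, gripper open.
Joint ranges: [-2.91, 2.91], [-0.3, 2.13], [-1.5, 1.42], [0.17, 2.43], [-1.26, 4.41], [0.16, 1.93], [-2.52, 2.52]. Speed limits (rad/s): [1.89, 1.89, 2.39, 2.39, 3.01, 3.01, 3.01].

INTERFACE

Orientations are given as [roll, pitch, yaw] about the fixed x, y, z axes, in that order (R = Rz(yaw) Ry(pitch) Rx(roll)).
In Python, from workcell import bot, imaging, job gives the robot as it stands.
- The arm moves only by the tool carry_out, never from a script. Its argument "targets" is a list of rows, each a list of 3 entries, a list of its own where there are three numbers: the shift along the tool's x, y, z in units of 0.25 m (1.0 is 0.25 m), then the turn, a rotation vector about the tool's x, y, z in units of 180 degrees (1.0 is 180 degrees), then the opening, from 0 (shut) to 1 (fully open). In form: [[[tx, ty, tz], [wx, wy, wz], jaw], ...]. A call has 1 to 8 rows; each row shifts and turns the commanded pose from where the row before left it, along the tool's axes as they then stand; what a row does not reach is not made up. A row lasts 1/8 s, in which the tool goes at most 62.5 mm and 10.7 degrees, less where a joint would pass 70% of its speed; a pose out of reach is approached as far as the arm can. A call with a number of a shift or a turn outside -1 to 1 is refused whole. A call with a gripper value outside its range is refused whole. The fingers move at their own pace and stop on an object; "force" is the grip in N (left out, the last holds). Time passes only in rows, so rows that do not move let the fingers close. It gives the time, the measured TCP pose, the force and the opening at its end, in the units of the state.
- bot.observe(): the state, without advancing time (a new reading comes with each control period).
- imaging.grab_frame(name): name is "side" or "top" or "wrist"; returns a dict with "pixels" (480x640x3 uint8, red, green, blue), "mtx" (3x3 intrinsics, pixels), "cam_to_world" (4x4, takes a point from camera to world coordinates); the wrist camera has in their place "mount" (4x4, takes a point from camera to tool coordinates, whose origin is the TCP and whose axes are the flange's). Camera axes: x right, y down, z forward; pixel columns grow to the right and rows downward; lengths in m; the calibration is good to about 2 mm. A picture is of the moment at which its call begins: read the wrist's pose just before it. There is no depth.
- job.job_done(): hands the job in, once; it reports no verdict.
The state is a dict: "clock": time; "qpos": joint angles; "qd": joint speeds; "joint_efforts": joint torques, N m; "position": TCP position; "tool_rot": TCP orientation; "force": force on the tool from outside, world axes, zero at the start; "moment": the same for the moment, N m; "grip_width": finger opening in m.
Only numpy, scipy, OpenCV 4.12 (cv2) and the standard library are available. Lean on these libraries where they do the work, as an engineer would, in place of code of your own. Each camera call takes 0.05 s, during which the arm holds its last target. There are 200 camera calls.

## Working session

There is one attempt and no reset: what is moved stays moved. The work goes in short steps, Python scripts to look and compute and a tool call to move; the robot and the scene stay as the last step left them, time stands still between calls to the robot, and variables do not carry over. Pictures are saved under pics/ and viewed, on a budget of 10 in all, crops included, one or two more only if the job needs it, and the job is handed in when it is done.

Besides the shell and the picture viewer there is one more tool, called after "Call:" as name(argument=value, ...) on one line, values as JSON. carry_out: Moves the arm, as the interface text tells. Its arguments: {"type":"object","properties":{"targets":{"type":"array"},"force":{"type":"number"}},"required":["targets"]}

```bash
mkdir -p pics
python3 - <<'E'
from workcell import bot, imaging
import cv2,numpy as np
s=bot.observe();print({k:np.round(v,3).tolist() for k,v in s.items()})
for n in("top","side"):
    f=imaging.grab_frame(n);cv2.imwrite(f"pics/{n}0.png",f["pixels"][:,:,::-1]);np.savez(f"{n}0.npz",**f)
    print(n,f["mtx"].round(1).tolist(),f["cam_to_world"].round(3).tolist())
E
```

```text
{'clock': 0.0, 'qpos': [-1.345, 0.522, -0.036, 1.6, 0.021, 1.021, -0.113], 'qd': [-0.0, -0.0, 0.0, -0.0, -0.0, 0.001, -0.002], 'joint_efforts': [0.001, -92.709, 1.98, -36.993, 0.018, 0.008, -0.0], 'position': [0.182, 0.598, 0.404], 'tool_rot': [-3.14, 0.0, 2.846], 'force': [0.102, 0.151, 0.514], 'moment': [0.003, -0.019, -0.054], 'grip_width': 0.085}
top [[497.3, 0.0, 312.4], [0.0, 497.3, 237.9], [0.0, 0.0, 1.0]] [[0.007, -0.995, 0.097, 0.446], [-1.0, -0.007, -0.003, 0.295], [0.003, -0.097, -0.995, 0.919], [0.0, 0.0, 0.0, 1.0]]
side [[545.9, 0.0, 325.4], [0.0, 545.9, 235.5], [0.0, 0.0, 1.0]] [[0.911, -0.167, 0.378, 0.215], [-0.412, -0.42, 0.808, -0.373], [0.024, -0.892, -0.452, 0.452], [0.0, 0.0, 0.0, 1.0]]
```

View pics/top0.png

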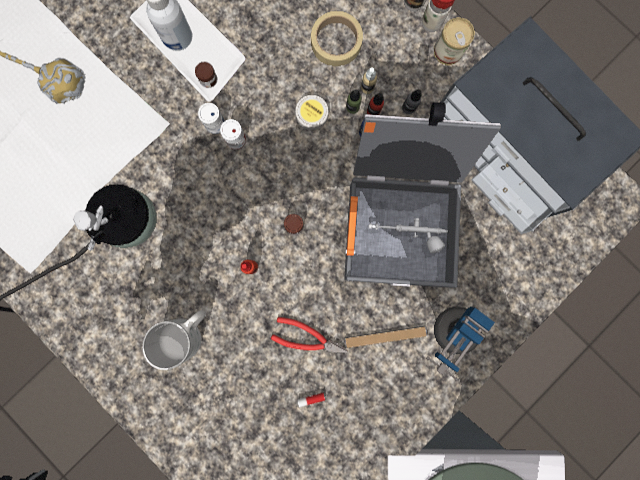

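View pics/side0.png

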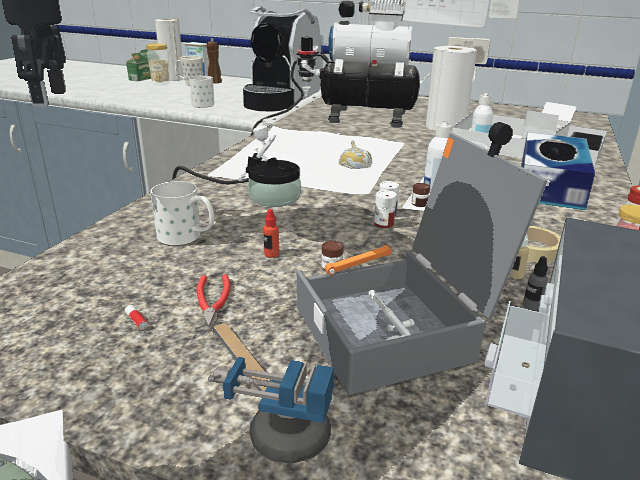

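The top view shows the case at about (403,235), its stay in orange at (352,226), the lid leaning back with its tab at (437,113), and the red dropper at (249,267). The side view agrees: stay at (360,260), tab at (500,138).

```bash
cat > h.py <<'E'
import numpy as np,cv2
def ray(f,uv):
    d=np.linalg.inv(f["mtx"])@[uv[0],uv[1],1]; T=f["cam_to_world"]; return T[:3,3],T[:3,:3]@d
def plane(f,uv,z):
    o,d=ray(f,uv); return o+d*(z-o[2])/d[2]
def tri(f,a,g,b):
    A=np.zeros((3,3));B=np.zeros(3)
    for o,d in(ray(f,a),ray(g,b)):
        d=d/np.linalg.norm(d);P=np.eye(3)-np.outer(d,d);A+=P;B+=P@o
    return np.linalg.solve(A,B)
def blob(f,lo,hi,roi):
    u0,u1,v0,v1=roi;h=cv2.cvtColor(f["pixels"],cv2.COLOR_RGB2HSV)
    m=cv2.inRange(h,np.array(lo),np.array(hi));k=np.zeros_like(m);k[v0:v1,u0:u1]=m[v0:v1,u0:u1]
    c=max(cv2.findContours(k,cv2.RETR_EXTERNAL,cv2.CHAIN_APPROX_NONE)[0],key=cv2.contourArea)
    return c
E
python3 - <<'E'
from h import *
t=dict(np.load("top0.npz"));s=dict(np.load("side0.npz"))
O=((8,150,120),(18,255,255))
c=blob(t,*O,(335,370,185,270));r=cv2.minAreaRect(c);b=cv2.boxPoints(r);print("stay rect",r)
b=b[np.argsort(b[:,1])];e=[b[:2].mean(0),b[2:].mean(0)]
P=[plane(t,x,.067) for x in e];print("stay ends rear, front",np.round(P,4))
d=P[0]-P[1];print("yaw",np.arctan2(d[1],d[0]),"len",np.linalg.norm(d))
K=((0,0,0),(180,255,60))
ct=blob(t,*K,(428,446,100,124));cs=blob(s,*K,(485,515,120,156))
a,_=cv2.minEnclosingCircle(ct);bb,_=cv2.minEnclosingCircle(cs);print(a,bb,"tab",tri(t,a,s,bb).round(4))
R=((0,180,100),(6,255,255))
ct=blob(t,*R,(235,262,255,280));a,_=cv2.minEnclosingCircle(ct);print("bottle",a,plane(t,a,.07).round(3))
# case corners (top rim front)
for uv in((347,279),(455,286),(460,186),(355,180)):print(uv,plane(t,uv,.068).round(3))
E
```

```text
stay rect ((351.6308288574219, 225.54615783691406), (6.884035110473633, 58.842689514160156), 4.184916019439697)
stay ends rear, front [[0.6021 0.2212 0.067 ]
 [0.5    0.2288 0.067 ]]
yaw -0.07342588184906418 len 0.10235217537629479
(436.0, 111.5) (497.9444580078125, 139.6481475830078) tab [0.6817 0.1276 0.2613]
bottle (247.5, 266.8333435058594) [0.478 0.403 0.07 ]
(347, 279) [0.459 0.233 0.068]
(455, 286) [0.448 0.049 0.068]
(460, 186) [0.621 0.037 0.068]
(355, 180) [0.63  0.219 0.068]
```

Call:
carry_out(targets=[[[0,0,0],[0,0,-0.036],0.7],[[0,0,0],[0,0,-0.036],0.7],[[-0.12,-0.1,0.02],[0,0,0],0.7],[[-0.12,-0.1,0.02],[0,0,0],0.7],[[-0.12,-0.1,0.02],[0,0,0],0.7],[[-0.12,-0.1,0.02],[0,0,0],0.7],[[-0.12,-0.1,0.02],[0,0,0],0.7],[[-0.12,-0.1,0.02],[0,0,0],0.7]], force=20)

```text
clock: 1.1
position: [0.3521, 0.4346, 0.3743]
tool_rot: [-3.141, -0.0, 3.072]
force: [0.6, 0.5, -0.9]
grip_width: 0.0599
```

Call:
carry_out(targets=[[[-0.12,-0.1,0.02],[0,0,0],0.7],[[-0.12,-0.1,0.02],[0,0,0],0.7],[[-0.12,-0.1,0.02],[0,0,0],0.7],[[-0.12,-0.1,0.02],[0,0,0],0.7],[[-0.12,-0.1,0.03],[0,0,0],0.7],[[-0.12,-0.1,0.03],[0,0,0],0.7],[[-0.1,-0.09,0.03],[0,0,0],0.7],[[0,0,0],[0,0,0],0.7]])

```text
clock: 2.1
position: [0.5451, 0.2469, 0.3313]
tool_rot: [-3.14, -0.001, 3.068]
force: [-0.9, 1.2, -0.4]
grip_width: 0.0598
```

```bash
cat >> h.py <<'E'
from scipy.spatial.transform import Rotation as Ro
O0=np.array([.5396,.1345,0]);RC=Ro.from_euler("z",-.07).as_matrix()
def case(p): return RC.T@(np.asarray(p)-O0)
def wrist(bot,imaging,name=None):
    s=bot.observe();f=imaging.grab_frame("wrist");T=np.eye(4)
    T[:3,:3]=Ro.from_euler("xyz",s["tool_rot"]).as_matrix();T[:3,3]=s["position"]
    f["cam_to_world"]=T@f["mount"]
    if name:cv2.imwrite(f"pics/{name}.png",f["pixels"][:,:,::-1])
    return s,f
def show(s): print("t",round(s["clock"],2),"grasp pt case",case(np.add(s["position"],Ro.from_euler("xyz",s["tool_rot"]).as_matrix()[:,2]*.155)).round(4),"rot",np.round(s["tool_rot"],3),"F",np.round(s["force"],1),"w",round(s["grip_width"],4))
E
python3 - <<'E'
from h import *
from workcell import bot,imaging
s,f=wrist(bot,imaging,"w1");show(s)
c=blob(f,(8,150,120),(18,255,255),(0,640,0,480));r=cv2.minAreaRect(c);b=cv2.boxPoints(r);print(r)
print([case(plane(f,p,.067)).round(4).tolist() for p in b])
E
```

```text
t 2.1 grasp pt case [-0.0024  0.1122  0.1763] rot [-3.140e+00 -1.000e-03  3.068e+00] F [-0.9  1.2 -0.4] w 0.0598
((289.151123046875, 264.9741516113281), (158.4543914794922, 21.017166137695312), 88.7126693725586)
[[-0.0396, 0.0867, 0.067], [-0.0398, 0.0983, 0.067], [0.0606, 0.0982, 0.067], [0.0609, 0.085, 0.067]]
```

View pics/w1.png

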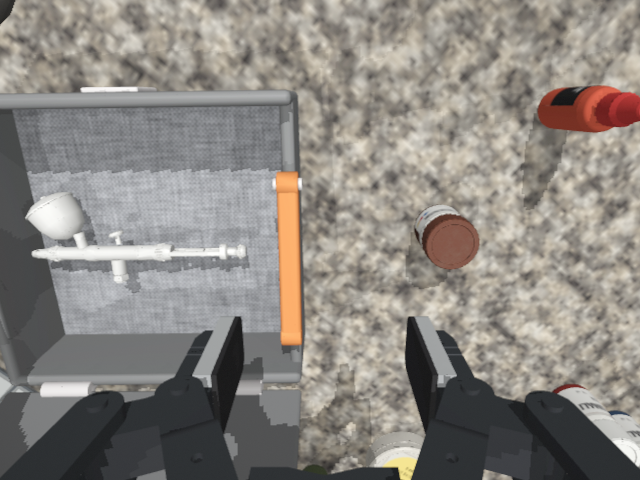

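The wrist view shows the stay from (288,180) to (291,345) and a brown jar at (445,240), which is clear of the fingers. Next I move over the grip point and go down.

Call:
carry_out(targets=[[[-0.066,-0.04,0],[0,0,0],0.7],[[-0.066,-0.04,0.04],[0,0,0],0.7],[[0,0,0.1],[0,0,0],0.7],[[0,0,0.1],[0,0,0],0.7],[[0,0,0.05],[0,0,0],0.7],[[0,0,0.0],[0,0,0],0.7]])

```text
clock: 2.9
position: [0.5755, 0.2269, 0.2589]
tool_rot: [-3.141, -0.001, 3.072]
force: [-0.4, -0.6, 0.4]
grip_width: 0.0596
```

```bash
sed -i 's/O0=.*;RC/O0=np.array([.5427,.1353,0]);RC/' h.py
python3 - <<'E'
from h import *
from workcell import bot,imaging
s,f=wrist(bot,imaging,"w2");show(s)
E
```

```text
t 2.9 grasp pt case [0.0261 0.0935 0.1039] rot [-3.141e+00 -1.000e-03  3.072e+00] F [-0.4 -0.6  0.4] w 0.0596
```

View pics/w2.png

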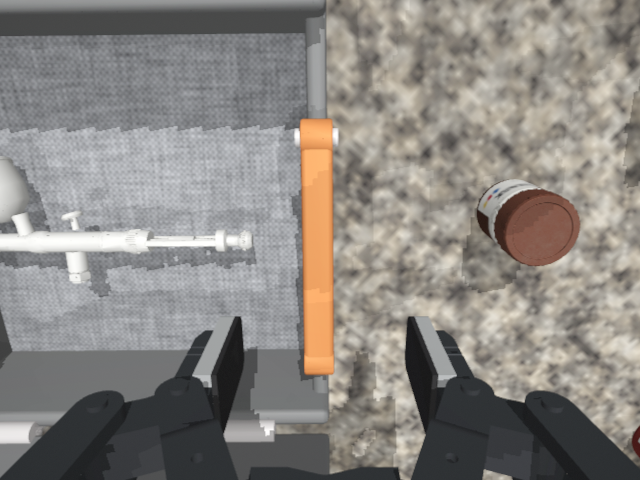

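The stay at u≈318 lies centred between the fingers (u 240 and 410), and its wall is narrower than the bar. I go down and pinch it.

Call:
carry_out(targets=[[[-0.008,-0.008,0.06],[0,0,0],0.7],[[0,0,0.06],[0,0,0],0.7],[[0,0,0.024],[0,0,0],0.7],[[0,0,0],[0,0,0],0.0],[[0,0,0],[0,0,0],0.0],[[0,0,0],[0,0,0],0.0],[[0,0,0],[0,0,0],0.0],[[0,0,0],[0,0,0],0.0]])

```text
clock: 3.95
position: [0.5774, 0.2245, 0.2239]
tool_rot: [-3.141, 0.0, 3.072]
force: [0.9, -6.0, 1.5]
grip_width: 0.0119
```

Run:
```python
from h import *
from workcell import bot
show(bot.observe())
import numpy as np
q=np.linspace(0,1.7,11);p=np.c_[np.cos(q),np.sin(q)]*.068;d=np.diff(p,axis=0)
print(np.c_[-d[:,0],-d[:,1]].__truediv__(.25).round(3).tolist())
```

```text
t 3.95 grasp pt case [0.0284 0.0914 0.0689] rot [-3.141  0.     3.072] F [ 0.9 -6.   1.5] w 0.0119
[[0.004, -0.046], [0.012, -0.045], [0.019, -0.042], [0.026, -0.038], [0.032, -0.033], [0.037, -0.027], [0.041, -0.021], [0.044, -0.013], [0.046, -0.006], [0.046, 0.002]]
```

Gripped, at 11.9 mm. Now I swing the stay up along its arc.

Call:
carry_out(targets=[[[0.004,0,-0.046],[0,0,0],0],[[0.012,0,-0.045],[0,0,0],0],[[0.019,0,-0.042],[0,0,0],0],[[0.026,0,-0.038],[0,0,0],0],[[0.032,0,-0.033],[0,0,0],0],[[0,0,0],[0,0,0],0]])

```text
clock: 4.7
position: [0.5529, 0.2262, 0.275]
tool_rot: [-3.14, -0.002, 3.072]
force: [-5.3, -6.3, -2.3]
grip_width: 0.0115
```

Run:
```python
from h import *
from workcell import bot,imaging
show(bot.observe())
f=imaging.grab_frame("side");cv2.imwrite("pics/s2.png",f["pixels"][60:400,200:600,::-1])
```

```text
t 4.7 grasp pt case [0.0036 0.0911 0.12  ] rot [-3.140e+00 -2.000e-03  3.072e+00] F [-5.3 -6.3 -2.3] w 0.0115
```

View pics/s2.png

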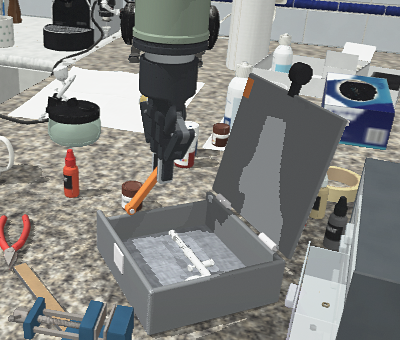

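The stay is about 45° up, still pinched at around (160,180). I carry on past upright.

Call:
carry_out(targets=[[[0.037,0,-0.027],[0,0,0],0],[[0.041,0,-0.021],[0,0,0],0],[[0.044,0,-0.013],[0,0,0],0],[[0.046,0,-0.006],[0,0,0],0],[[0.046,0,0.002],[0,0,0],0],[[0.008,0,0],[0,0,0],0],[[0,0,0],[0,0,0],0],[[0,0,0],[0,0,0],0]])

```text
clock: 5.75
position: [0.4987, 0.2296, 0.2919]
tool_rot: [-3.141, 0.001, 3.071]
force: [0.3, -10.3, 5.8]
grip_width: 0.0117
```

Run:
```python
from h import *
from workcell import bot,imaging
show(bot.observe())
f=imaging.grab_frame("side");cv2.imwrite("pics/s3.png",f["pixels"][60:400,200:600,::-1])
```

```text
t 5.75 grasp pt case [-0.0503  0.0909  0.1369] rot [-3.141e+00  1.000e-03  3.071e+00] F [  0.3 -10.3   5.8] w 0.0117
```

View pics/s3.png

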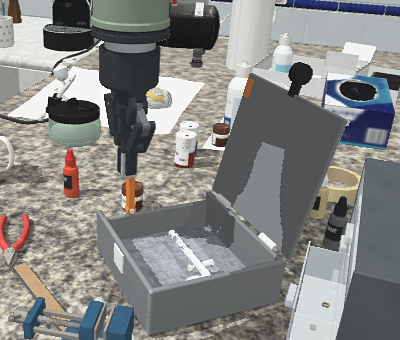

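The stay stands upright in the fingers. I release it and rise straight up.

Call:
carry_out(targets=[[[0,0,0],[0,0,0],0.5],[[0,0,0],[0,0,0],0.5],[[0,0,0],[0,0,0],0.5],[[0,0,-0.08],[0,0,0],0.5],[[0,0,-0.16],[0,0,0],0.5],[[0,0,-0.2],[0,0,0],0.5],[[0,0,-0.2],[0,0,0],0.5],[[0,0,-0.16],[0,0,0],0.5]])

```text
clock: 6.8
position: [0.4984, 0.2305, 0.4932]
tool_rot: [3.141, 0.001, 3.072]
force: [-0.9, 0.1, -0.3]
grip_width: 0.0427
```

Call:
carry_out(targets=[[[-0.1,-0.05,0],[0,0,0],0.5],[[-0.1,-0.05,0],[0,0,0],0.5],[[-0.1,-0.05,0],[0,0,0],0.5],[[-0.1,-0.05,0],[0,0,0],0.5],[[-0.1,-0.05,0],[0,0,0],0.5],[[-0.1,-0.05,0],[0,0,0],0.5],[[-0.1,-0.05,0],[0,0,0],0.5],[[0,0,0],[0,0,0],0.5]])

```text
clock: 7.8
position: [0.6682, 0.1297, 0.4902]
tool_rot: [-3.141, -0.0, 3.07]
force: [0.4, 0.2, -0.4]
grip_width: 0.0427
```

Run:
```python
from h import *
from workcell import bot,imaging
s,f=wrist(bot,imaging,"w3");show(s)
g=imaging.grab_frame("side");cv2.imwrite("pics/s4.png",np.hstack([cv2.resize(f["pixels"],(400,300)),g["pixels"][40:340,240:640]])[:,:,::-1])
```

```text
t 7.8 grasp pt case [0.1255 0.0031 0.3352] rot [-3.141 -0.     3.07 ] F [ 0.4  0.2 -0.4] w 0.0427
```

View pics/s4.png

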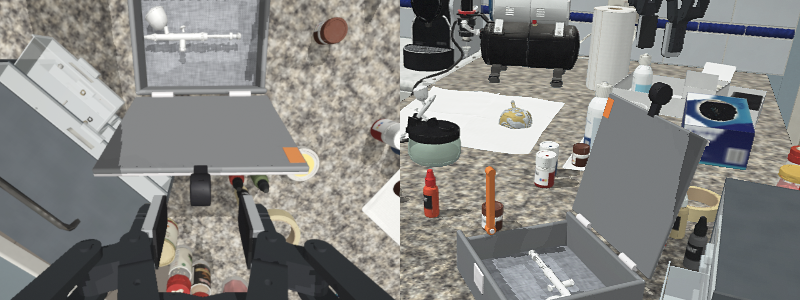

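The stay stands alone at (490,200) in the side half. In the wrist half the tab, at (200,188), is centred between the fingers.

Run:
```python
from h import *
from workcell import bot,imaging
s,f=wrist(bot,imaging)
for uv,z in(((320,306),.269),((320,328),.275),((306,306),.275),((335,306),.275)):print(case(plane(f,uv,z)).round(4))
```

```text
[0.1388 0.0033 0.269 ]
[0.1477 0.0033 0.275 ]
[ 0.1357 -0.0034  0.275 ]
[0.1357 0.0106 0.275 ]
```

Call:
carry_out(targets=[[[-0.056,0,0.02],[0,0,0],0.5],[[0,0,0.08],[0,0,0],0.5],[[0,0,0.08],[0,0,0],0.5],[[0,0,0.05],[0,0,0],0.5],[[0,0,0.026],[0,0,0],0.5],[[0,0,0],[0,0,0],0],[[0,0,0],[0,0,0],0],[[0,0,0],[0,0,0],0]], force=30)

```text
clock: 8.95
position: [0.6812, 0.1277, 0.4275]
tool_rot: [-3.138, -0.0, 3.07]
force: [-3.3, -13.4, 0.1]
grip_width: 0.0153
```

Call:
carry_out(targets=[[[0,0,0],[0,0,0],0],[[0,0,0],[0,0,0],0]])

```text
clock: 9.2
position: [0.6812, 0.1277, 0.4275]
tool_rot: [-3.138, -0.0, 3.07]
force: [-4.0, -12.0, 1.1]
grip_width: 0.0155
```

Run:
```python
from h import *
from workcell import bot
show(bot.observe())
a=np.linspace(1.8,.56,25);p=np.c_[-205*np.cos(a)+4*np.sin(a),205*np.sin(a)+4*np.cos(a)];d=np.diff(p,axis=0)
print((-d/250).round(3).tolist())
```

```text
t 9.2 grasp pt case [0.1387 0.0016 0.2725] rot [-3.138 -0.     3.07 ] F [ -4.  -12.    1.1] w 0.0155
[[0.041, -0.009], [0.042, -0.007], [0.042, -0.005], [0.042, -0.003], [0.042, -0.001], [0.042, 0.002], [0.042, 0.004], [0.042, 0.006], [0.042, 0.008], [0.041, 0.01], [0.041, 0.012], [0.04, 0.014], [0.039, 0.016], [0.038, 0.018], [0.037, 0.02], [0.036, 0.022], [0.035, 0.024], [0.034, 0.026], [0.032, 0.028], [0.031, 0.029], [0.029, 0.031], [0.028, 0.032], [0.026, 0.034], [0.024, 0.035]]
```

Call:
carry_out(targets=[[[0.041,0,-0.009],[0,0,0],0],[[0.042,0,-0.007],[0,0,0],0],[[0.042,0,-0.005],[0,0,0],0],[[0.042,0,-0.003],[0,0,0],0],[[0.042,0,-0.001],[0,0,0],0],[[0.042,0,0.002],[0,0,0],0],[[0.042,0,0.004],[0,0,0],0],[[0.042,0,0.006],[0,0,0],0]])

```text
clock: 10.2
position: [0.5979, 0.1329, 0.4314]
tool_rot: [-3.138, 0.002, 3.069]
force: [0.2, -19.0, 4.3]
grip_width: 0.0158
```

```bash
cat > st.py <<'E'
from h import *
from workcell import bot
s=bot.observe();show(s)
p=case(np.add(s["position"],Ro.from_euler("xyz",s["tool_rot"]).as_matrix()[:,2]*.155));v=p-[.09,0,.07]
print("lid angle",np.arctan2(v[2],-v[0])-np.arctan2(4,205)*1,"radius",np.hypot(v[0],v[2]))
E
python3 st.py
```

```text
t 10.2 grasp pt case [0.0556 0.0009 0.2764] rot [-3.138e+00  2.000e-03  3.069e+00] F [  0.2 -19.    4.3] w 0.0158
lid angle 1.3859953748217149 radius 0.20922352396860083
```

Call:
carry_out(targets=[[[0.042,-0.004,0.008],[0,0,0],0],[[0.041,-0.002,0.01],[0,0,0],0],[[0.041,0,0.012],[0,0,0],0],[[0.04,0,0.014],[0,0,0],0],[[0.039,0,0.016],[0,0,0],0],[[0.038,0,0.018],[0,0,0],0],[[0.037,0,0.02],[0,0,0],0],[[0.036,0,0.022],[0,0,0],0]])

```text
clock: 11.2
position: [0.5192, 0.1375, 0.4011]
tool_rot: [-3.139, 0.001, 3.07]
force: [-3.1, -16.1, 5.5]
grip_width: 0.0156
```

```bash
python3 st.py
python3 - <<'E'
from h import *
from workcell import imaging
g=imaging.grab_frame("side");cv2.imwrite("pics/s5.png",g["pixels"][40:440,200:640,::-1])
E
```

```text
t 11.2 grasp pt case [-2.350e-02  1.000e-04  2.461e-01] rot [-3.139e+00  1.000e-03  3.070e+00] F [ -3.1 -16.1   5.5] w 0.0156
lid angle 0.9787516957504006 radius 0.2094657054078602
```

View pics/s5.png

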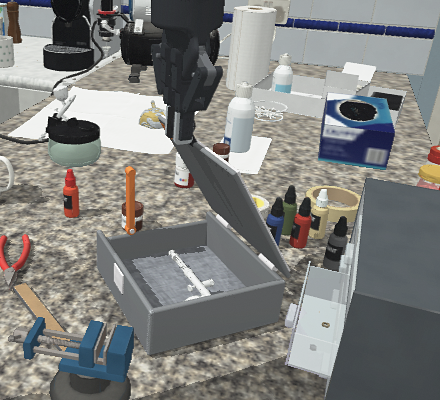

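The lid is about 56° up, tab pinched at (180,130), with the stay upright at (130,195). I carry on, slower near contact.

Call:
carry_out(targets=[[[0.035,-0.004,0.024],[0,0,0],0],[[0.034,-0.002,0.026],[0,0,0],0],[[0.032,0,0.028],[0,0,0],0],[[0.031,0,0.029],[0,0,0],0],[[0.029,0,0.031],[0,0,0],0],[[0.028,0,0.032],[0,0,0],0],[[0.013,0,0.017],[0,0,0],0],[[0,0,0],[0,0,0],0]])

```text
clock: 12.25
position: [0.4682, 0.1404, 0.3537]
tool_rot: [-3.139, -0.001, 3.071]
force: [-6.6, -12.5, 5.3]
grip_width: 0.0153
```

```bash
python3 st.py
```

```text
t 12.25 grasp pt case [-0.0749 -0.0005  0.1987] rot [-3.139e+00 -1.000e-03  3.071e+00] F [ -6.6 -12.5   5.3] w 0.0153
lid angle 0.6432794196362492 radius 0.2091438751582316
```

Call:
carry_out(targets=[[[0.012,0,0.016],[0,0,0],0],[[0.01,0,0.014],[0,0,0],0],[[0.006,0,0.008],[0,0,0],0],[[0,0,0],[0,0,0],0]])

```text
clock: 12.75
position: [0.4614, 0.1408, 0.3443]
tool_rot: [-3.139, -0.001, 3.071]
force: [-6.2, -12.9, 4.3]
grip_width: 0.0154
```

```bash
python3 st.py
python3 - <<'E'
from h import *
from workcell import imaging
g=imaging.grab_frame("side");cv2.imwrite("pics/s6.png",cv2.resize(g["pixels"][140:360,260:540,::-1],None,fx=2,fy=2))
E
```

```text
t 12.75 grasp pt case [-0.0817 -0.0006  0.1893] rot [-3.139e+00 -1.000e-03  3.071e+00] F [ -6.2 -12.9   4.3] w 0.0154
lid angle 0.5876976165805714 radius 0.20903680071229766
```

View pics/s6.png

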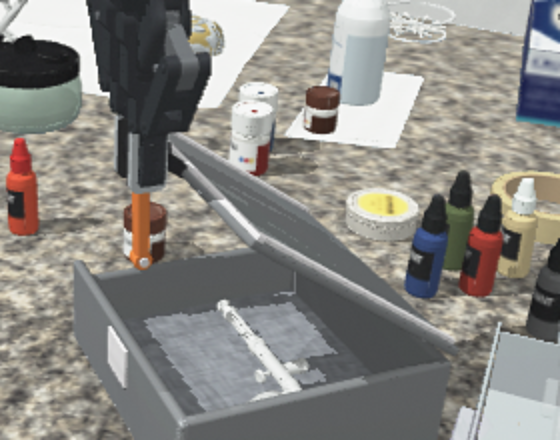

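The lid is near the stay (tip hidden behind the finger at (145,190)). I continue in small steps until contact.

Call:
carry_out(targets=[[[0.006,0,0.01],[0,0,0],0],[[0,0,0],[0,0,0],0]])

```text
clock: 13.05
position: [0.4598, 0.1409, 0.3418]
tool_rot: [-3.139, -0.001, 3.071]
force: [-8.4, -13.3, 5.9]
grip_width: 0.0153
```

Call:
carry_out(targets=[[[0.006,0,0.01],[0,0,0],0],[[0,0,0],[0,0,0],0]])

```text
clock: 13.3
position: [0.4582, 0.141, 0.3392]
tool_rot: [-3.139, -0.002, 3.071]
force: [-7.9, -14.3, 6.3]
grip_width: 0.0153
```

Call:
carry_out(targets=[[[0.006,0,0.01],[0,0,0],0],[[0,0,0],[0,0,0],0]])

```text
clock: 13.55
position: [0.4571, 0.141, 0.3377]
tool_rot: [-3.14, -0.0, 3.071]
force: [-10.4, -15.7, 24.0]
grip_width: 0.0153
```

Contact: the upward force has jumped to 24 N. I release and rise.

Call:
carry_out(targets=[[[0,0,0],[0,0,0],0.45],[[0,0,0],[0,0,0],0.45],[[0,0,0],[0,0,0],0.45],[[0,0,-0.06],[0,0,0],0.45],[[0,0,-0.12],[0,0,0],0.45],[[0,0,-0.16],[0,0,0],0.45],[[0,0,-0.16],[0,0,0],0.45],[[0,0,0],[0,0,0],0.45]])

```text
clock: 14.55
position: [0.4574, 0.1427, 0.4649]
tool_rot: [3.139, 0.005, 3.072]
force: [-0.1, 0.1, 0.2]
grip_width: 0.0382
```

Run:
```python
from h import *
from workcell import bot,imaging
show(bot.observe());t0=dict(np.load("top0.npz"));R=((0,180,100),(6,255,255))
t=imaging.grab_frame("top")
for f in(t0,t):print("bottle px",cv2.minEnclosingCircle(blob(f,*R,(235,262,255,280)))[0])
s=[imaging.grab_frame("side") for _ in range(2)]
print("side diff",cv2.absdiff(s[0]["pixels"],s[1]["pixels"])[180:360,280:520].max())
cv2.imwrite("pics/s7.png",cv2.resize(s[1]["pixels"][60:360,240:540,::-1],None,fx=2,fy=2))
```

```text
t 14.55 grasp pt case [-0.0848  0.0018  0.3099] rot [3.139 0.005 3.072] F [-0.1  0.1  0.2] w 0.0382
bottle px (247.5, 266.8333435058594)
bottle px (247.40625, 266.1875)
side diff 81
```

View pics/s7.png

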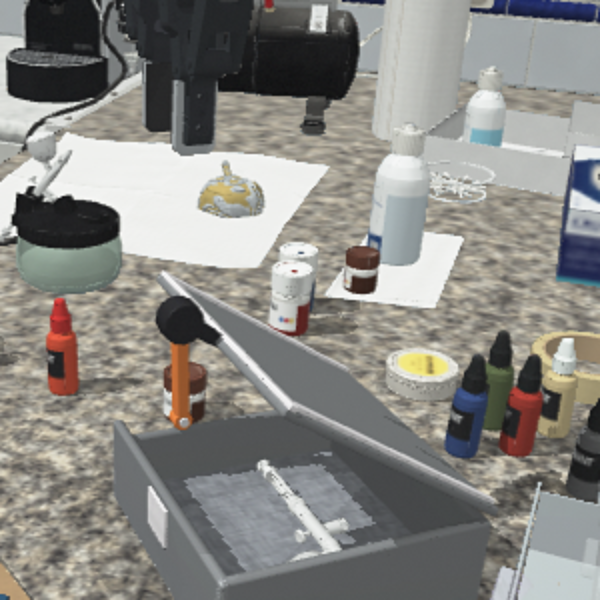

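The lid rests on the upright stay (stay at (180,385), tab at (180,318)), the bottle stands at (62,350), and the gripper is clear above. The 81 is a single-pixel maximum, so I compare the lid region once more and then hand in.

Run:
```python
from h import *
from workcell import bot,imaging,job
s=[imaging.grab_frame("side")["pixels"].copy() for _ in range(4)]
a,b=[cv2.medianBlur(x,5)[190:360,290:500] for x in(s[0],s[3])]
d=cv2.absdiff(a,b).max(2);print("changed px",(d>40).sum(),"mean",d.mean())
if (d>40).sum()<60: job.job_done();print("handed in",bot.observe()["clock"])
```

```text
changed px 1 mean 0.6749859943977591
the job is handed in; nothing more can be done
the job is handed in; nothing more can be done
```

The orange stay is up and the lid rests on it, and I handed the job in at about 15 s on the robot's clock. I pinched the stay and swung it past upright. Then I gripped the lid's tab, swung the lid down at about 0.4 rad/s until the upward force jumped to 24 N, opened the fingers and lifted clear.

**Last checks:**
- **Lid and stay:** the side view shows the lid resting on the upright stay. I judged this by eye; from the arm pose at contact the lid is near 0.56 rad.
- **Stillness:** my first frame comparison showed a maximum change of 81 in a single pixel. A second, noise-filtered comparison of the lid area found 1 changed pixel, so I took the lid as still.
- **Bottle:** it stands upright and shifted by less than 1 pixel in the top view.
- **Gripper:** it is clear, and the tool force reads about 0 N.

**What disagreed:** the top and wrist cameras differed by about 5 mm on where the case is, so I used a position in between. While I held the lid's tab there was a sideways force of 12–19 N, which went away on release.

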